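# Move the snap-fit terminal cover to the replacement lamp driver

### The arm

A 6-joint arm with a two-finger parallel gripper is mounted at the origin on the work surface; the furniture and walls round the work are solid. World frame = base frame: x ahead of the robot, y to its left, z up, the work surface at z = 0. Lengths are in mm, angles in rad, forces in N, time in s.
With the tool pointing down it reaches from about 400 to 925 mm from the base axis. Payload 3.4 kg.
Tool frame: the origin (TCP) lies midway between the tips of the shut fingers; the grasp point (between the pads) lies 19 mm behind it; z points along the fingers, y is the direction in which the jaws open and shut (so a half turn about z gives the same grasp; the last joint's range is limited). The gripper opens to 85 mm and grips with 20 to 120 N. Pads are 22 mm wide; open, the fingers measure 114 mm over their backs; the gripper's body (76 mm by 85 mm) begins 54 mm behind the grasp point. The pads swing forward as they close: fully open they stand 13 mm farther back than shut.
Start: joints at [-1.306, 0.307, 1.506, -0, 1.328, -0.073], TCP at [190.538, -542.518, 231.305] pointing down, gripper open.
Joint ranges: [-3.12, 3.12], [-1.05, 2.28], [0.14, 2.33], [-1.42, 4.57], [0.1, 2.73], [-2.68, 2.68]. Speed limits (rad/s): [2.57, 2.57, 3.14, 3.14, 3.14, 3.14].

### API

Orientations are given as a unit quaternion [x, y, z, w].
In Python, from cell import monitor, vision, sign_off gives the robot as it stands.
- The arm moves only by the tool jog_arm, never from a script. Its argument "steps" is a list of rows, each a list of 7 numbers: the shift along the tool's x, y, z in m, then the turn, a rotation vector about the tool's x, y, z in degrees, then the opening, from 0 (shut) to 1 (fully open). In form: [[x, y, z, wx, wy, wz, jaw], ...]. A call has 1 to 5 rows; each row shifts and turns the commanded pose from where the row before left it, along the tool's axes as they then stand; what a row does not reach is not made up. A row lasts 1/10 s, in which the tool goes at most 50 mm and 8.59 degrees, less where a joint would pass 70% of its speed; a pose out of reach is approached as far as the arm can. A call with a gripper value outside its range is refused whole. The fingers move at their own pace and stop on an object; the grip force is fixed at half the most. Time passes only in rows, so rows that do not move let the fingers close. It gives the time, the measured TCP pose, the force and the opening at its end, in the units of the state.
- monitor.get_obs(): the state, without advancing time (a new reading comes with each control period).
- vision.grab_frame(name): name is "scene" or "side" or "wrist"; returns a dict with "frame" (480x640x3 uint8, red, green, blue), "depth" (480x640 float32, mm along the optical axis (not along the pixel's ray), 0 where there is no reading), "fx", "fy", "cx", "cy" (pixels), "camera_from_world" (4x4, takes a point from world to camera coordinates). Camera axes: x right, y down, z forward; pixel columns grow to the right and rows downward; lengths in mm; the calibration is good to about 2 mm. A picture is of the moment at which its call begins.
- sign_off(): hands the job in, once; it reports no verdict.
Trained networks look in the newest picture that a camera, given by its name, has taken for a name from the list of things; names that differ only in an ending like _2 or _b are one class to them, and where a whole thing is asked for, a point or a joint stands for the part that bears it (a point fixed in the world has none). Each returns a list of dicts, best first, with "confidence" (0 to 1); they miss things now and then, are a little off and sometimes report something else, mostly with a low value. They report only what shows in the picture. A call takes as long as a camera call.
- vision.cut_out(camera, query): "mask" (480x640 bool, what is visible of it) and "bbox" ([left, top, right, bottom] in pixels, round what is visible of it).
- vision.pinpoint(camera, query): "location" ([column, row] in pixels: a listed point, or the origin of a listed thing).
The state is a dict: "t": time; "joints": joint angles; "dq": joint speeds; "tau": joint torques, N m; "position": TCP position; "orientation": TCP orientation; "ft_force": force on the tool from outside, world axes, zero at the start; "ft_torque": the same for the moment, N m; "grip_width": opening from 0.0 (shut) to 1.0 (fully open).
Only numpy, scipy, OpenCV 4.12 (cv2) and the standard library are available. Lean on these libraries where they do the work, as an engineer would, in place of code of your own. Each camera call takes 0.05 s, during which the arm holds its last target. There are 200 camera calls.

### The job

The finned lamp driver is being scrapped, and the flat-topped driver that replaces it still has an open terminal bay. Squeeze the two side tabs of the white terminal cover together to free it from the old driver, draw it straight out, and press it down into the open bay of the other driver until it is fully home and both tabs have snapped out and hold it against the spring of the interlock plunger. It is thin plastic: squeeze the tabs gently, never pry or pull it while it is still hooked, never ram it, and leave the other things on the bench where they are.

Things in the scene. Friction and masses are not known exactly. Their poses are not given: they have to be found in the camera images.
- cover: White plastic terminal cover, 70 x 58 mm, top 30 mm above its flange, 0.08 to 0.11 kg. Origin: centre of the flange's underside; z up, x along the 70 mm, y across through the two tabs. Cap 48 mm wide at its ends, 38 mm at the tabs. Fits turned half round too. It breaks if a tab is squeezed with over 50 N, if it is pulled with over 20 N while hooked, or pressed with over 40 N.
- tab_left_face (a point): Point on the cover, at rest the middle of the +y tab's outer face (cover frame 0, +29, 17 mm; does not move with the tab; axes as the cover's). The tab: a ribbed upright pad 24 mm wide (x), from 4 to 30 mm above the flange's underside. Fully pressed it stops 5 mm in, flush with the cap's ends.
- tab_right_face (a point): The same for the -y tab (cover frame 0, -29, 17 mm). Below the flange each tab ends in an outward hook, 3 mm of it under the 4 mm thick deck; the hook's underside is a ramp (30 degrees from vertical, ending 17 mm below the flange), so pushing the cover down cams the tabs in until they snap out.
- driver_old: Old driver, the one with cooling fins: grey cast case 130 x 80 x 44 mm on four rubber buffers 12 mm high bolted to the bench; origin on the bench under its centre, x along it towards the fins, z up. A spring plunger in its bay pushes the hooked cover up with about 14 N, so that it rises some 6 mm by itself once both hooks are clear.
- bay_old (a point): Centre of the old driver's bay opening (60 x 47 mm), on its deck 56 mm above the bench, 22 mm to -x of the case's centre; axes as the driver's. The cover sits here at the start, hooked in, its origin 1.5 mm above this point and its axes along these.
- driver_new: Replacement driver: the same grey case on the same buffers, but with a flat screwed plate in place of the fins and its bay open (two black terminal strips, a plunger between them). The soft buffers let it sink under a push, 1 mm for each 4.5 N, at most 4.5 mm. Origin on the bench under its centre, x along it towards the plate, z up.
- bay_new (a point): Centre of the replacement driver's open bay (60 x 47 mm), on its deck 56 mm above the bench; axes as the driver's. The cover's four round-ended guide legs (to 16 mm below its flange) enter with 0.8 mm play all round. The hooks catch once its origin is within 1.5 mm above this point (0: flange on deck); the plunger then holds it up at 1.5 mm.
- tab_left (a joint): How far the cover's +y tab is pressed in, m: 0 sprung out (rest), 0.005 at its stop. Its hook is clear of the deck from 0.003 to 0.004. Spring: 1.5 N at rest, 5 N at the stop.
- tab_right (a joint): The same for the -y tab.
- interlock_new (a joint): How far the interlock plunger in the replacement driver's bay is pressed down, m: 0 free (its top 2 mm below the deck), about 0.0065 with the cover latched, 0.008 with its flange on the deck. Spring: 10 N free, 15 N at 0.008: it lifts a cover that is let go before its hooks catch. Snapping the cover home takes 15 to 25 N of push in all.
- ink_pot: Bystander: small round ink pot with a screw lid, 58 mm across, 64 mm high, between the drivers; origin under its centre. Leave it within 20 mm.
- brush: Bystander: ink brush lying on the bench, 193 x 21 x 21 mm, x along it; origin under its centre. Leave it within 20 mm.
- stapler: Bystander: bench stapler, 143 x 34 x 50 mm, x along it; origin under its centre. Leave it within 20 mm.

How it is judged:
By the outcome, as a careful person would: the job done as asked, in the order asked, and still so for the second after the job is handed in, with the robot touching nothing.
It also fails if it takes over 64 s, if anything falls off the work surface, if the arm or the gripper's body presses on something with over 40 N, if the wrist force passes 120 N, or if a joint passes its speed limit or range.

## Working session

There is one attempt and no reset: what is moved stays moved. The work goes in short steps, Python scripts to look and compute and a tool call to move; the robot and the scene stay as the last step left them, time stands still between calls to the robot, and variables do not carry over. Pictures are saved under pics/ and viewed, about 8 in all and at most 12, crops included, and the job is handed in when it is done.

Besides the shell and the picture viewer there is one more tool, called by a JSON object that holds its "op" and its "data". jog_arm: Moves the arm, as the interface text tells. Its arguments: {"type":"object","properties":{"steps":{"type":"array"}},"required":["steps"]}

```bash
mkdir -p pics
cat > h.py <<'E'
import numpy as np, cv2
from cell import monitor, vision, sign_off
from scipy.spatial.transform import Rotation as R
def grab(n): return vision.grab_frame(n)
def pts(f,mask=None):
    d=f["depth"]; v,u=np.nonzero((d>0)&(mask if mask is not None else True))
    z=d[v,u]; c=np.stack([(u-f["cx"])/f["fx"]*z,(v-f["cy"])/f["fy"]*z,z,np.ones_like(z)],1)
    return (c@np.linalg.inv(f["camera_from_world"]).T)[:,:3],u,v
def ray(f,px,zw):
    T=np.linalg.inv(f["camera_from_world"]); d=T[:3,:3]@np.array([(px[0]-f["cx"])/f["fx"],(px[1]-f["cy"])/f["fy"],1]); o=T[:3,3]
    return o+d*(zw-o[2])/d[2]
def save(f,name): cv2.imwrite(f"pics/{name}.png",f["frame"][:,:,::-1])
E
cat > a.py <<'E'
from h import *
ims=[]
for n in ["scene","side"]:
    f=grab(n); ims.append(f["frame"]); save(f,n+"0")
    print(n,"cam",np.linalg.inv(f["camera_from_world"])[:3,3].round())
    for q,z in [("cover",57.5),("tab_left_face",74.5),("tab_right_face",74.5),("bay_old",56),("bay_new",56),("driver_old",0),("driver_new",0),("ink_pot",0),("brush",0),("stapler",0)]:
        r=vision.pinpoint(n,q)[:2]
        print(q,[(round(x["confidence"],2),np.round(x["location"]).tolist(),ray(f,x["location"],z).round(1).tolist()) for x in r])
o=monitor.get_obs(); print({k:np.round(v,3).tolist() for k,v in o.items()})
E
python3 a.py
```

```text
scene cam [ 26. 583. 699.]
cover [(0.77, [335.0, 236.0], [446.1, 102.9, 57.5])]
tab_left_face [(0.75, [323.0, 238.0], [447.7, 133.9, 74.5])]
tab_right_face [(0.61, [345.0, 219.0], [452.1, 66.9, 74.5])]
bay_old [(0.91, [338.0, 239.0], [436.6, 102.6, 56.0])]
bay_new [(0.69, [333.0, 233.0], [455.0, 98.5, 56.0]), (0.56, [221.0, 322.0], [452.8, 377.5, 56.0])]
driver_old [(0.7, [330.0, 255.0], [453.9, 107.9, 0.0])]
driver_new [(0.62, [222.0, 333.0], [470.5, 373.4, 0.0])]
ink_pot [(0.93, [265.0, 266.0], [530.9, 216.1, 0.0]), (0.5, [347.0, 219.0], [499.8, 0.7, 0.0])]
brush [(0.68, [315.0, 303.0], [393.9, 215.1, 0.0]), (0.61, [430.0, 220.0], [362.1, -119.7, 0.0])]
stapler [(0.7, [432.0, 221.0], [355.9, -121.0, 0.0])]
side cam [ 403. -971.  657.]
cover [(0.8, [314.0, 250.0], [449.4, 104.4, 57.5])]
tab_left_face [(0.77, [310.0, 235.0], [445.0, 136.9, 74.5]), (0.23, [317.0, 213.0], [466.3, 245.3, 74.5])]
tab_right_face [(0.94, [318.0, 250.0], [456.3, 73.0, 74.5])]
bay_old [(0.89, [315.0, 251.0], [451.7, 101.3, 56.0])]
bay_new [(0.91, [308.0, 198.0], [450.5, 368.6, 56.0])]
driver_old [(0.57, [320.0, 270.0], [462.3, 117.9, 0.0])]
driver_new [(0.8, [316.0, 214.0], [470.3, 394.2, 0.0]), (0.6, [311.0, 252.0], [446.8, 200.4, 0.0])]
ink_pot [(0.9, [348.0, 248.0], [532.6, 207.5, 0.0])]
brush [(0.79, [283.0, 249.0], [383.7, 217.2, 0.0]), (0.57, [269.0, 344.0], [355.1, -124.9, 0.0])]
stapler [(0.87, [272.0, 344.0], [359.4, -127.3, 0.0])]
{'t': 1.1, 'joints': [-1.306, 0.307, 1.506, 0.0, 1.328, -0.073], 'dq': [-0.0, 0.0, -0.0, 0.001, -0.002, 0.001], 'tau': [0.002, -45.75, -25.234, 0.0, 0.001, 0.0], 'position': [190.557, -542.517, 231.297], 'orientation': [0.986, 0.168, 0.0, 0.0], 'ft_force': [-0.31, -0.009, -0.21], 'ft_torque': [-0.021, -0.008, 0.01], 'grip_width': 1.003}
```

Run:
```python
import cv2,numpy as np
a=cv2.imread("pics/scene0.png")[170:410,130:450]; b=cv2.imread("pics/side0.png")[150:390,180:500]
cv2.imwrite("pics/both.png",np.hstack([cv2.resize(a,(400,300)),cv2.resize(b,(400,300))]).repeat(1,0))
cv2.imwrite("pics/s0c.png",np.vstack([np.hstack([cv2.resize(a,(400,300)),cv2.resize(b,(400,300))])]))
```

```text
(no output)
```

View pics/both.png

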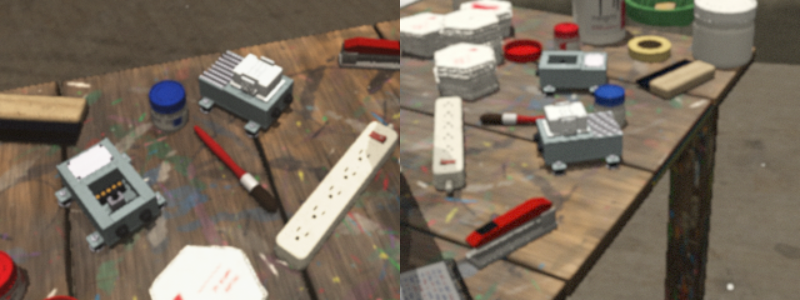

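```bash
cat >> h.py <<'E'
def plan(tx,ty,tz,yaw=None,n=None):
    """rows from the measured pose to target; yaw(deg) = world heading of tool x, tool pointing down"""
    o=monitor.get_obs(); Rn=R.from_quat(o["orientation"])
    y0=np.degrees(np.arctan2(Rn.as_matrix()[1,0],Rn.as_matrix()[0,0]))
    yaw=y0 if yaw is None else yaw
    Rt=R.from_euler("z",yaw,degrees=True)*R.from_euler("x",180,degrees=True)
    d=np.array([tx,ty,tz])-o["position"]; rv=np.degrees((Rn.inv()*Rt).as_rotvec())
    print("t",o["t"],"yaw0",round(y0,2),"world d",d.round(1),"tool d mm",Rn.inv().apply(d).round(2),"rotvec deg",rv.round(2))
E
python3 - <<'E'
from h import *
f=grab("scene")
for q in ["driver_old","driver_new","cover"]:
    r=vision.cut_out("scene",q)
    m=r[0]["mask"]; p,u,v=pts(f,m)
    for lo,hi in ([(50,62),(62,75)] if q!="cover" else [(80,95)]):
        s=p[(p[:,2]>lo)&(p[:,2]<hi)]
        if len(s)>10: print(q,r[0]["confidence"].__round__(2),lo,len(s),cv2.minAreaRect(s[:,:2].astype(np.float32)),np.median(s[:,2]))
# pot, stapler heights irrelevant
w=grab("wrist"); o=monitor.get_obs()
T=np.linalg.inv(w["camera_from_world"]); Rn=R.from_quat(o["orientation"])
print("cam in tool",Rn.inv().apply(T[:3,3]-o["position"]).round(1)); print((Rn.inv().as_matrix()@T[:3,:3]).round(2),w["fx"])
plan(450,-250,300)
E
```

```text
driver_new 0.79 50 2306 ((476.048828125, 375.602294921875), (80.55181884765625, 133.04443359375), 81.96170043945312) 55.13609113122146
cover 0.69 80 678 ((445.25634765625, 102.37787628173828), (62.96902084350586, 59.10151290893555), 7.680110454559326) 87.7511377480547
cam in tool [  67.6   -0.6 -142.3]
[[ 0.   -0.96 -0.27]
 [ 1.    0.    0.  ]
 [-0.   -0.27  0.96]] 389.9101269889633
t 1.35 yaw0 19.36 world d [259.4 292.5  68.7] tool d mm [ 341.73 -190.    -68.69] rotvec deg [ 0. -0. -0.]
```

```bash
cat >> h.py <<'E'
def path(wps,jaw=1):
    """wps: (x,y,z,yaw,nrows); prints rows in m/deg"""
    o=monitor.get_obs(); M=R.from_quat(o["orientation"]).as_matrix(); p=np.array(o["position"]); y=np.degrees(np.arctan2(M[1,0],M[0,0]))
    out=[]
    for x,yy,z,yw,n in wps:
        q=np.array([x,yy,z]); d=(q-p)/n; dy=(yw-y)/n
        for i in range(n):
            a=np.radians(y+i*dy); c,s=np.cos(a),np.sin(a)
            out.append([round((c*d[0]+s*d[1])/1000,4),round((s*d[0]-c*d[1])/1000,4),round(-d[2]/1000,4),0,0,round(-dy,2),jaw])
        p,y=q,yw
    for i in range(0,len(out),5): print(str(out[i:i+5]).replace(" ",""))
E
python3 -c "
from h import *
path([(430,-250,260,103,10),(446,103,180,187,10)])"
```

```text
[[np.float64(0.0323),np.float64(-0.0197),np.float64(-0.0029),0,0,np.float64(-8.36),1],[np.float64(0.0348),np.float64(-0.0148),np.float64(-0.0029),0,0,np.float64(-8.36),1],[np.float64(0.0366),np.float64(-0.0095),np.float64(-0.0029),0,0,np.float64(-8.36),1],[np.float64(0.0376),np.float64(-0.0041),np.float64(-0.0029),0,0,np.float64(-8.36),1],[np.float64(0.0378),np.float64(0.0014),np.float64(-0.0029),0,0,np.float64(-8.36),1]]
[[np.float64(0.0372),np.float64(0.0069),np.float64(-0.0029),0,0,np.float64(-8.36),1],[np.float64(0.0358),np.float64(0.0122),np.float64(-0.0029),0,0,np.float64(-8.36),1],[np.float64(0.0336),np.float64(0.0173),np.float64(-0.0029),0,0,np.float64(-8.36),1],[np.float64(0.0307),np.float64(0.022),np.float64(-0.0029),0,0,np.float64(-8.36),1],[np.float64(0.0272),np.float64(0.0262),np.float64(-0.0029),0,0,np.float64(-8.36),1]]
[[np.float64(0.034),np.float64(0.0095),np.float64(0.008),0,0,-8.4,1],[np.float64(0.0323),np.float64(0.0144),np.float64(0.008),0,0,-8.4,1],[np.float64(0.0298),np.float64(0.0189),np.float64(0.008),0,0,-8.4,1],[np.float64(0.0268),np.float64(0.0231),np.float64(0.008),0,0,-8.4,1],[np.float64(0.0231),np.float64(0.0267),np.float64(0.008),0,0,-8.4,1]]
[[np.float64(0.0189),np.float64(0.0298),np.float64(0.008),0,0,-8.4,1],[np.float64(0.0144),np.float64(0.0323),np.float64(0.008),0,0,-8.4,1],[np.float64(0.0095),np.float64(0.034),np.float64(0.008),0,0,-8.4,1],[np.float64(0.0044),np.float64(0.0351),np.float64(0.008),0,0,-8.4,1],[np.float64(-0.0007),np.float64(0.0353),np.float64(0.008),0,0,-8.4,1]]
```

{"op": "jog_arm", "data": {"steps": [[0.032,-0.02,-0.003,0,0,-8.4,1],[0.035,-0.015,-0.003,0,0,-8.4,1],[0.037,-0.0095,-0.003,0,0,-8.4,1],[0.038,-0.004,-0.003,0,0,-8.4,1],[0.038,0.0015,-0.003,0,0,-8.4,1]]}}

```text
t: 1.85
position: [311.5, -393.9, 246.5]
orientation: [0.859, 0.513, 0.0, 0.0]
ft_force: [0.2, 0.5, -0.2]
grip_width: 1.001
```

{"op": "jog_arm", "data": {"steps": [[0.037,0.007,-0.003,0,0,-8.4,1],[0.036,0.012,-0.003,0,0,-8.4,1],[0.034,0.017,-0.003,0,0,-8.4,1],[0.031,0.022,-0.003,0,0,-8.4,1],[0.027,0.026,-0.003,0,0,-8.4,1]]}}

```text
t: 2.35
position: [430.2, -246.4, 261.7]
orientation: [0.618, 0.786, 0.0, 0.0]
ft_force: [0.4, -0.5, -0.5]
grip_width: 1.0
```

{"op": "jog_arm", "data": {"steps": [[0.034,0.0095,0.008,0,0,-8.4,1],[0.032,0.0145,0.008,0,0,-8.4,1],[0.03,0.019,0.008,0,0,-8.4,1],[0.027,0.023,0.008,0,0,-8.4,1],[0.023,0.027,0.008,0,0,-8.4,1]]}}

```text
t: 2.85
position: [436.4, -69.6, 221.2]
orientation: [0.295, 0.956, 0.0, 0.0]
ft_force: [0.4, 0.2, 0.4]
grip_width: 1.0
```

{"op": "jog_arm", "data": {"steps": [[0.019,0.03,0.008,0,0,-8.4,1],[0.014,0.032,0.008,0,0,-8.4,1],[0.0095,0.034,0.008,0,0,-8.4,1],[0.0045,0.035,0.008,0,0,-8.4,1],[-0.0005,0.035,0.008,0,0,-8.4,1]]}}

```text
t: 3.35
position: [443.4, 106.4, 181.3]
orientation: [-0.067, 0.998, 0.0, 0.0]
ft_force: [0.7, -0.3, -0.5]
grip_width: 0.998
```

```bash
cat > b.py <<'E'
from h import *
import sys
f=grab("wrist"); save(f,sys.argv[1]); o=monitor.get_obs(); print("t",o["t"],"F",np.round(o["ft_force"],1))
for q,z in [("cover",57.5),("tab_left_face",74.5),("tab_right_face",74.5),("bay_old",56),("bay_new",56)]:
    r=vision.pinpoint("wrist",q)[:1]
    print(q,[(round(x["confidence"],2),np.round(x["location"],1).tolist(),ray(f,x["location"],z).round(1).tolist()) for x in r])
p,u,v=pts(f)
for lo,hi in [(50,60),(60,66),(80,93)]:
    m=np.zeros((480,640),np.uint8); k=(p[:,2]>lo)&(p[:,2]<hi); m[v[k],u[k]]=1
    m=cv2.morphologyEx(m,cv2.MORPH_OPEN,np.ones((5,5))); n,l,st,c=cv2.connectedComponentsWithStats(m)
    i=1+np.argmax(st[1:,4]) if n>1 else 0
    s=p[k&(l[v,u]==i)] if False else p[(l[v,u]==i)&k]
    print(lo,hi,len(s),np.round(np.median(s[:,2]),1),[np.round(x,1) for x in cv2.minAreaRect(s[:,:2].astype(np.float32))])
E
python3 b.py w1
```

```text
t 3.4 F [-0.2  3.8  0.8]
cover [(0.71, [300.2, 231.3], [443.7, 98.5, 57.5])]
tab_left_face [(0.94, [350.2, 238.0], [439.4, 131.9, 74.5])]
tab_right_face [(0.77, [261.1, 240.8], [449.3, 73.6, 74.5])]
bay_old []
bay_new [(0.33, [350.1, 241.0], [446.3, 134.7, 56.0])]
50 60 5339 55.3 [array([465.7, 105. ]), array([129.5,  80.2]), np.float64(8.3)]
60 66 1134 61.2 [array([532. , 200.6]), array([49.5, 24.7]), np.float64(24.6)]
80 93 6499 87.6 [array([443.8, 101.8]), array([62.6, 47.8]), np.float64(8.2)]
```

View pics/w1.png

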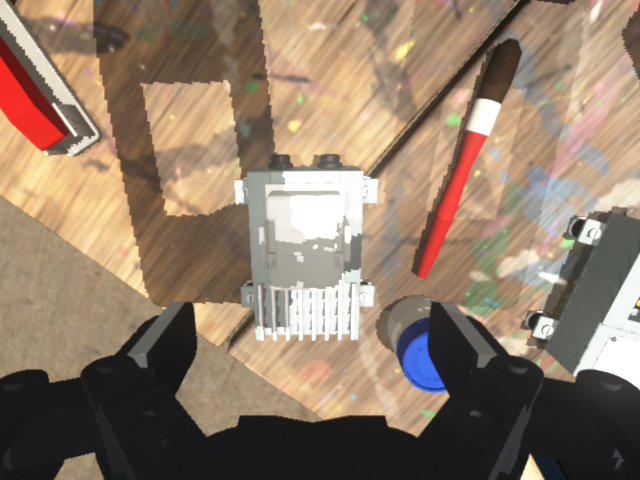

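```bash
sed -i 's/out.append(\[/out.append([float(k) for k in [/; s/round(-dy,2),jaw\])/round(-dy,2),jaw]])/' h.py; python3 -c "
from h import *
path([(444,102,100,188.25,3),(444,102,62,188.25,2)])"
```

```text
[[-0.0001,-0.0008,0.0272,0.0,0.0,-120.32,1.0],[0.0007,0.0003,0.0272,0.0,0.0,-120.32,1.0],[-0.0006,0.0005,0.0272,0.0,0.0,-120.32,1.0],[-0.0,0.0,0.019,0.0,0.0,-0.0,1.0],[-0.0,0.0,0.019,0.0,0.0,-0.0,1.0]]
```

```bash
python3 -c "
from h import *
path([(444,102,100,-171.75,3),(444,102,62,-171.75,2)])"
```

```text
[[-0.0001,-0.0008,0.0272,0.0,0.0,-0.32,1.0],[-0.0001,-0.0008,0.0272,0.0,0.0,-0.32,1.0],[-0.0001,-0.0008,0.0272,0.0,0.0,-0.32,1.0],[-0.0,0.0,0.019,0.0,0.0,-0.0,1.0],[-0.0,0.0,0.019,0.0,0.0,-0.0,1.0]]
```

{"op": "jog_arm", "data": {"steps": [[0,-0.0008,0.027,0,0,-0.3,1],[0,-0.0008,0.027,0,0,-0.3,1],[0,-0.0008,0.027,0,0,-0.3,1],[0,0,0.019,0,0,0,1],[0,0,0.019,0,0,0,1]]}}

```text
t: 4.15
position: [444.0, 101.0, 61.8]
orientation: [-0.07, 0.998, -0.0, 0.0]
ft_force: [0.4, 0.3, 1.0]
grip_width: 1.0
```

{"op": "jog_arm", "data": {"steps": [[0,0,0,0,0,0,0.75],[0,0,0,0,0,0,0.75],[0,0,0,0,0,0,0.75],[0,0,0,0,0,0,0.75]]}}

```text
t: 4.55
position: [444.7, 102.4, 63.4]
orientation: [-0.072, 0.997, 0.0, 0.001]
ft_force: [-0.1, 0.1, 0.4]
grip_width: 0.749
```

Run:
```python
from h import *
f=grab("wrist"); save(f,"w2"); o=monitor.get_obs(); print({k:np.round(v,3).tolist() for k,v in o.items()})
for q,z in [("tab_left_face",74.5),("tab_right_face",74.5)]:
    r=vision.pinpoint("wrist",q)[:1]
    print(q,[(round(x["confidence"],2),np.round(x["location"],1).tolist(),ray(f,x["location"],z).round(1).tolist()) for x in r])
```

```text
{'t': 4.6, 'joints': [0.134, 0.353, 1.969, -0.0, 0.817, -1.581], 'dq': [0.004, 0.003, 0.006, -0.001, -0.001, -0.002], 'tau': [-0.097, -38.682, -15.325, -0.006, -0.007, 0.001], 'position': [444.509, 102.467, 63.328], 'orientation': [-0.072, 0.997, 0.0, 0.001], 'ft_force': [-0.067, -0.932, 0.189], 'ft_torque': [0.008, 0.04, 0.057], 'grip_width': 0.751}
tab_left_face [(0.55, [390.8, 319.6], [439.0, 131.6, 74.5])]
tab_right_face [(0.56, [231.2, 322.2], [448.6, 73.2, 74.5])]
```

View pics/w2.png

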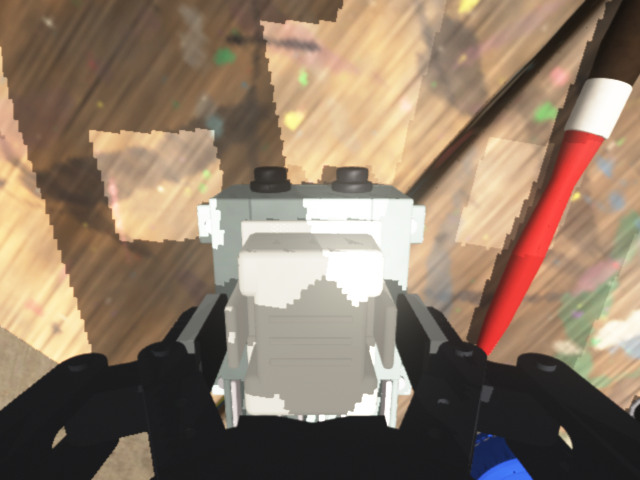

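{"op": "jog_arm", "data": {"steps": [[0,0,0,0,0,0,0.65],[0,0,0,0,0,0,0.65]]}}

```text
t: 4.9
position: [444.0, 102.5, 62.8]
orientation: [-0.072, 0.997, -0.0, 0.001]
ft_force: [0.3, -1.2, 2.9]
grip_width: 0.648
```

{"op": "jog_arm", "data": {"steps": [[0,0,0,0,0,0,0.62],[0,0,0,0,0,0,0.62]]}}

```text
t: 5.1
position: [444.0, 103.1, 62.7]
orientation: [-0.072, 0.997, 0.0, 0.001]
ft_force: [-0.7, 1.4, 5.3]
grip_width: 0.62
```

{"op": "jog_arm", "data": {"steps": [[0,0,0,0,0,0,0.6],[0,0,0,0,0,0,0.6]]}}

```text
t: 5.3
position: [444.1, 102.4, 62.6]
orientation: [-0.072, 0.997, -0.0, 0.001]
ft_force: [0.4, -1.3, 3.4]
grip_width: 0.599
```

Run:
```python
from h import *
f=grab("wrist"); save(f,"w3"); cv2.imwrite("pics/w3c.png",cv2.resize(f["frame"][200:440,160:460,::-1],None,fx=2.2,fy=2.2))
for i in range(3):
  o=monitor.get_obs(); print({k:np.round(o[k],3).tolist() for k in ["t","position","ft_force","ft_torque","grip_width"]}); grab("scene")
```

```text
{'t': 5.35, 'position': [444.179, 102.461, 62.52], 'ft_force': [-0.366, -2.334, 3.909], 'ft_torque': [-0.283, -0.138, 0.058], 'grip_width': 0.598}
{'t': 5.4, 'position': [444.156, 102.464, 62.497], 'ft_force': [0.236, -1.586, 4.879], 'ft_torque': [-0.291, -0.115, 0.053], 'grip_width': 0.596}
{'t': 5.45, 'position': [444.14, 102.456, 62.485], 'ft_force': [0.281, -2.207, 5.007], 'ft_torque': [-0.399, -0.184, 0.02], 'grip_width': 0.598}
```

View pics/w3c.png

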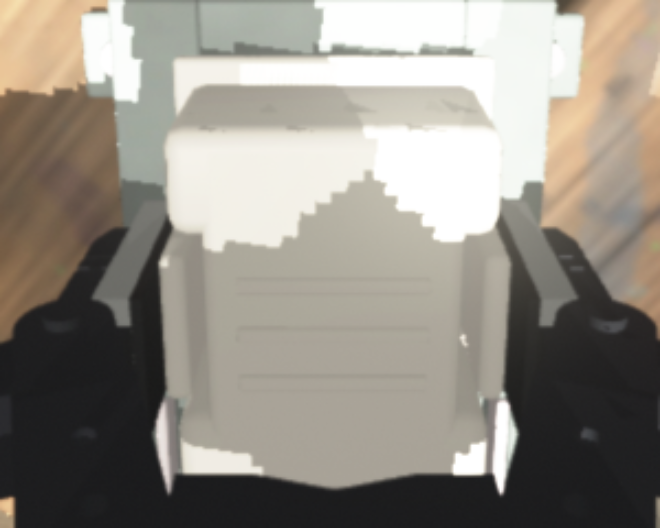

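{"op": "jog_arm", "data": {"steps": [[0,0,0,0,0,0,0.585],[0,0,0,0,0,0,0.58],[0,0,0,0,0,0,0.575],[0,0,0,0,0,0,0.575]]}}

```text
t: 5.9
position: [444.1, 102.8, 62.5]
orientation: [-0.072, 0.997, 0.0, 0.0]
ft_force: [0.5, -0.5, 5.7]
grip_width: 0.575
```

Run:
```python
from h import *
f=grab("wrist"); save(f,"w4")
for i in range(2):
  o=monitor.get_obs(); print({k:np.round(o[k],3).tolist() for k in ["t","position","ft_force","ft_torque","grip_width"]}); grab("scene")
p,u,v=pts(f); k=(abs(p[:,0]-444)<28)&(abs(p[:,1]-102)<18)&(p[:,2]>75)&(p[:,2]<110); print(np.percentile(p[k,2],[20,50,80]))
```

```text
{'t': 5.95, 'position': [444.094, 102.746, 62.522], 'ft_force': [1.368, -0.268, 5.444], 'ft_torque': [-0.107, -0.172, 0.057], 'grip_width': 0.577}
{'t': 6.0, 'position': [444.071, 102.753, 62.504], 'ft_force': [0.895, -1.069, 4.935], 'ft_torque': [-0.074, -0.205, 0.023], 'grip_width': 0.576}
[92.29348898 92.80265222 93.30866914]
```

{"op": "jog_arm", "data": {"steps": [[0,0,0,0,0,0,0.57],[0,0,-0.001,0,0,0,0.57],[0,0,-0.002,0,0,0,0.57],[0,0,-0.003,0,0,0,0.57],[0,0,-0.004,0,0,0,0.57]]}}

```text
t: 6.55
position: [442.5, 102.5, 72.0]
orientation: [-0.072, 0.997, 0.0, -0.001]
ft_force: [0.2, 0.5, -0.4]
grip_width: 0.571
```

{"op": "jog_arm", "data": {"steps": [[0,0,-0.006,0,0,0,0.57],[0,0,-0.008,0,0,0,0.57],[0,0,-0.01,0,0,0,0.57],[0,0,-0.012,0,0,0,0.57],[0,0,-0.012,0,0,0,0.57]]}}

```text
t: 7.05
position: [443.5, 102.5, 121.4]
orientation: [-0.072, 0.997, 0.0, 0.0]
ft_force: [-0.1, 0.3, -0.3]
grip_width: 0.571
```

```bash
cat > c.py <<'E'
from h import *
import sys
f=grab("wrist"); save(f,sys.argv[1])
o=monitor.get_obs(); print({k:np.round(o[k],3).tolist() for k in ["t","position","ft_force","ft_torque","grip_width"]})
c=o["position"]; p,u,v=pts(f); q=R.from_quat(o["orientation"]).inv().apply(p-c)  # tool frame
k=(abs(q[:,0])<28)&(abs(q[:,1])<18)&(q[:,2]<-15)&(q[:,2]>-45)
A=np.c_[q[k,:2],np.ones(k.sum())]; s=np.linalg.lstsq(A,q[k,2],rcond=None)[0]
print("cap top above TCP",-np.median(q[k,2]),"tilt deg x,y",np.degrees(s[:2]).round(2))
k=(q[:,2]<-22)&(q[:,2]>-40)&(abs(q[:,0])<50)&(abs(q[:,1])<27)
print(k.sum(),cv2.minAreaRect(q[k,:2].astype(np.float32)))
E
python3 c.py w5
```

```text
{'t': 7.1, 'position': [444.914, 102.722, 123.154], 'ft_force': [0.55, -0.338, -0.739], 'ft_torque': [0.003, -0.023, -0.027], 'grip_width': 0.568}
cap top above TCP 28.428456479465275 tilt deg x,y [ 0.06 -0.09]
25650 ((3.6132259368896484, 0.04077911376953125), (53.975704193115234, 59.43105697631836), 89.70156860351562)
```

View pics/w5.png

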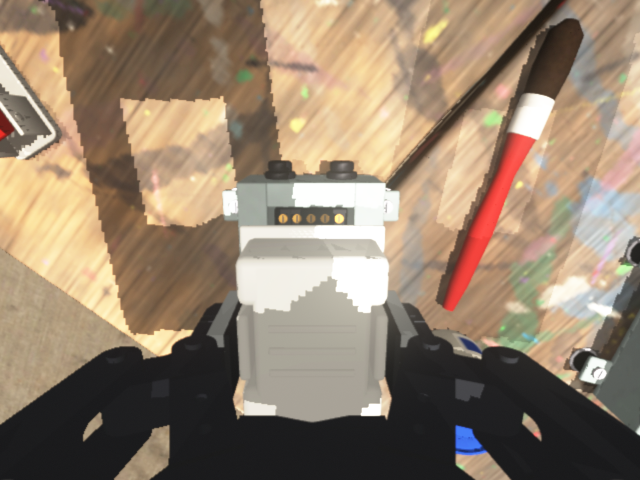

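```bash
python3 -c "
from h import *
path([(450,115,170,-173,2),(535,345,200,-188,7),(545,366,200,-188,1)],0.57)"
```

```text
[[-0.0034,0.0057,-0.0234,0.0,0.0,0.63,0.57],[-0.0033,0.0057,-0.0234,0.0,0.0,0.63,0.57],[-0.0161,0.0311,-0.0043,0.0,0.0,2.14,0.57],[-0.0149,0.0317,-0.0043,0.0,0.0,2.14,0.57],[-0.0137,0.0322,-0.0043,0.0,0.0,2.14,0.57]]
[[-0.0125,0.0327,-0.0043,0.0,0.0,2.14,0.57],[-0.0112,0.0332,-0.0043,0.0,0.0,2.14,0.57],[-0.01,0.0336,-0.0043,0.0,0.0,2.14,0.57],[-0.0087,0.0339,-0.0043,0.0,0.0,2.14,0.57],[-0.007,0.0222,-0.0,0.0,0.0,-0.0,0.57]]
```

{"op": "jog_arm", "data": {"steps": [[-0.0035,0.0055,-0.0235,0,0,0.6,0.57],[-0.0035,0.0055,-0.0235,0,0,0.6,0.57],[-0.016,0.031,-0.0045,0,0,2.1,0.57],[-0.015,0.0315,-0.0045,0,0,2.2,0.57],[-0.0135,0.032,-0.0045,0,0,2.1,0.57]]}}

```text
t: 7.6
position: [485.6, 213.4, 181.8]
orientation: [-0.005, 1.0, 0.0, 0.001]
ft_force: [0.5, -0.4, -1.1]
grip_width: 0.569
```

{"op": "jog_arm", "data": {"steps": [[-0.0125,0.0325,-0.0045,0,0,2.2,0.57],[-0.011,0.033,-0.0045,0,0,2.1,0.57],[-0.01,0.0335,-0.004,0,0,2.1,0.57],[-0.009,0.034,-0.004,0,0,2.1,0.57],[-0.007,0.022,0,0,0,0,0.57]]}}

```text
t: 8.1
position: [544.4, 367.0, 198.6]
orientation: [0.068, 0.998, 0.001, 0.001]
ft_force: [0.6, -0.7, -1.5]
grip_width: 0.568
```

{"op": "jog_arm", "data": {"steps": [[0,0,0,0,0,0,0.57],[0,0,0,0,0,0,0.57],[0,0,0,0,0,0,0.57]]}}

```text
t: 8.4
position: [542.8, 363.1, 197.6]
orientation: [0.069, 0.998, -0.001, -0.001]
ft_force: [-0.6, -0.0, -1.4]
grip_width: 0.569
```

```bash
python3 c.py w6
python3 - <<'E'
from h import *
f=grab("wrist"); save(f,"w6b"); o=monitor.get_obs(); print(np.round(o["position"],2),np.round(o["joints"],3))
M=R.from_quat(o["orientation"]).as_matrix(); print("yaw",np.degrees(np.arctan2(M[1,0],M[0,0])))
for q in ["bay_new","driver_new"]:
    for x in vision.pinpoint("wrist",q)[:2]: print(q,round(x["confidence"],2),np.round(x["location"]),ray(f,x["location"],56 if q=="bay_new" else 0).round(1))
p,u,v=pts(f); m=np.zeros((480,640),np.uint8); k=(p[:,2]>51)&(p[:,2]<61); m[v[k],u[k]]=1
m=cv2.morphologyEx(m,cv2.MORPH_OPEN,np.ones((5,5))); n,l,st,c=cv2.connectedComponentsWithStats(m); i=1+np.argmax(st[1:,4])
s=p[k&(l[v,u]==i)]; print(len(s),np.median(s[:,2]),cv2.minAreaRect(s[:,:2].astype(np.float32)))
E
```

```text
{'t': 8.45, 'position': [542.948, 363.024, 197.725], 'ft_force': [-0.096, 0.21, -0.784], 'ft_torque': [-0.043, 0.001, -0.091], 'grip_width': 0.572}
cap top above TCP 29.890394252020823 tilt deg x,y [ 0.26 -0.05]
25662 ((2.3616409301757812, 0.04054450988769531), (53.95622634887695, 59.65605926513672), 89.70368194580078)
[543.1  363.04 197.82] [ 0.525  0.44   1.379 -0.     1.324 -0.908]
yaw 172.1051551774761
bay_new 0.96 [316. 102.] [456.  378.3  56. ]
driver_new 0.96 [311. 134.] [476.7 371.5   0. ]
15435 54.92266229269791 ((473.91162109375, 376.16595458984375), (80.26112365722656, 129.0218963623047), 82.16532135009766)
```

View pics/w6.png

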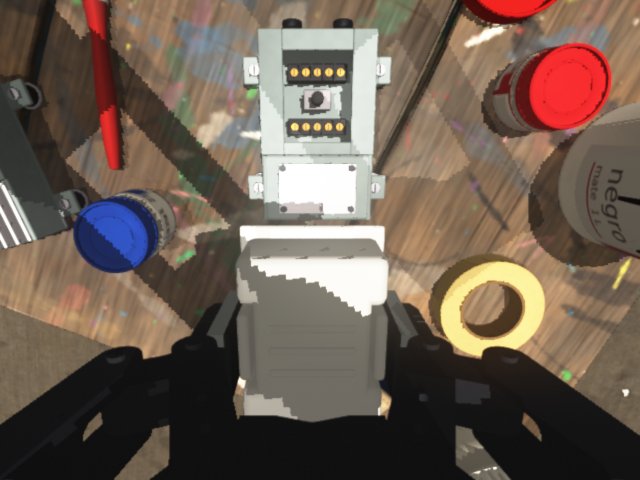

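```bash
cat >> h.py <<'E'
def rect(f,x0,y0,yaw,z,L,W,s=6):
    """orthographic view of plane z: columns along driver x, rows along -driver y, s px/mm, centred x0,y0"""
    a=np.radians(yaw); ex=np.array([np.cos(a),np.sin(a),0]); ey=np.array([-np.sin(a),np.cos(a),0])
    src=np.array([[-L/2,W/2],[L/2,W/2],[L/2,-W/2],[-L/2,-W/2]]); C=f["camera_from_world"]; px=[]
    for u,v in src:
        c=C@np.r_[np.array([x0,y0,z])+u*ex+v*ey,1]; px.append([f["fx"]*c[0]/c[2]+f["cx"],f["fy"]*c[1]/c[2]+f["cy"]])
    H=cv2.getPerspectiveTransform(np.float32(px),np.float32([[0,0],[L*s,0],[L*s,W*s],[0,W*s]]))
    return cv2.warpPerspective(f["frame"],H,(int(L*s),int(W*s)),flags=cv2.INTER_CUBIC)
E
python3 - <<'E'
from h import *
f=grab("wrist"); im=rect(f,452.1,379.2,-7.83,56,100,90)
for k in range(-50,51,10):
    cv2.putText(im,str(k),(300+6*k,12),0,.35,(255,0,0)); cv2.line(im,(300+6*k,14),(300+6*k,20),(255,0,0),1)
    if abs(k)<45: cv2.putText(im,str(k),(0,270-6*k),0,.35,(255,0,0)); cv2.line(im,(22,270-6*k),(30,270-6*k),(255,0,0),1)
cv2.rectangle(im,(300-180,270-141),(300+180,270+141),(0,255,0),1)
cv2.imwrite("pics/r1.png",im[:,:,::-1])
E
```

```text
(no output)
```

View pics/r1.png

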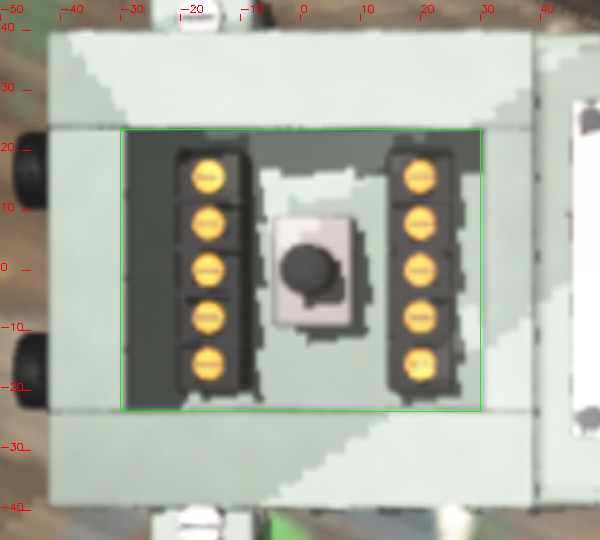

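Run:
```python
from h import *
f=grab("wrist"); o=monitor.get_obs(); x,y,z=o["position"]; print(np.round(o["position"],2),o["t"])
M=R.from_quat(o["orientation"]).as_matrix(); yw=np.degrees(np.arctan2(-M[1,0],-M[0,0])); print(yw)
im=rect(f,x,y,yw,z+28.5,100,80)
for k in range(-50,51,10):
    cv2.putText(im,str(k),(300+6*k,12),0,.35,(255,0,0)); cv2.line(im,(300+6*k,14),(300+6*k,20),(255,0,0),1)
    if abs(k)<40: cv2.putText(im,str(k),(0,240-6*k),0,.35,(255,0,0)); cv2.line(im,(22,240-6*k),(30,240-6*k),(255,0,0),1)
cv2.rectangle(im,(300-188,240-144),(300+188,240+144),(0,255,0),1)
cv2.imwrite("pics/r2.png",im[:,:,::-1])
```

```text
[543.62 363.63 198.08] 8.7
-7.8873546391562135
```

View pics/r2.png

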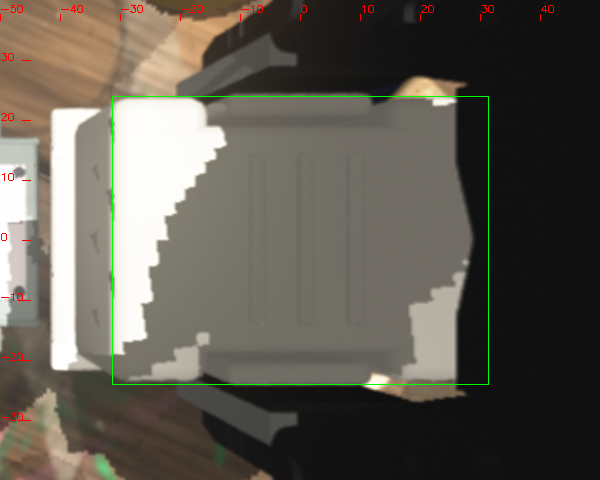

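```bash
python3 -c "
from h import *
path([(451.9,379.1,130,172.17,5),(451.9,379.1,84,172.17,5)],0.57)"
```

```text
[[0.0186,0.0005,0.0136,0.0,0.0,-0.01,0.57],[0.0186,0.0006,0.0136,0.0,0.0,-0.01,0.57],[0.0186,0.0006,0.0136,0.0,0.0,-0.01,0.57],[0.0186,0.0006,0.0136,0.0,0.0,-0.01,0.57],[0.0186,0.0006,0.0136,0.0,0.0,-0.01,0.57]]
[[0.0,0.0,0.0092,0.0,0.0,-0.0,0.57],[0.0,0.0,0.0092,0.0,0.0,-0.0,0.57],[0.0,0.0,0.0092,0.0,0.0,-0.0,0.57],[0.0,0.0,0.0092,0.0,0.0,-0.0,0.57],[0.0,0.0,0.0092,0.0,0.0,-0.0,0.57]]
```

{"op": "jog_arm", "data": {"steps": [[0.0186,0.0006,0.0136,0,0,0,0.57],[0.0186,0.0006,0.0136,0,0,0,0.57],[0.0186,0.0006,0.0136,0,0,0,0.57],[0.0186,0.0006,0.0136,0,0,0,0.57],[0.0186,0.0006,0.0136,0,0,0,0.57]]}}

```text
t: 9.2
position: [451.4, 379.8, 129.6]
orientation: [0.069, 0.998, 0.0, 0.0]
ft_force: [-0.2, -0.6, -0.6]
grip_width: 0.568
```

{"op": "jog_arm", "data": {"steps": [[0,0,0.013,0,0,0,0.57],[0,0,0.013,0,0,0,0.57],[0,0,0.012,0,0,0,0.57],[0,0,0.008,0,0,0,0.57],[0,0,0,0,0,0,0.57]]}}

```text
t: 9.7
position: [452.0, 379.3, 82.3]
orientation: [0.069, 0.998, -0.001, -0.001]
ft_force: [-0.4, -0.5, -0.4]
grip_width: 0.573
```

{"op": "jog_arm", "data": {"steps": [[0,0,0,0,0,0,0.57],[0,0,0,0,0,0,0.57]]}}

```text
t: 9.9
position: [452.7, 380.2, 84.3]
orientation: [0.069, 0.998, 0.0, 0.0]
ft_force: [-0.0, -0.1, 0.1]
grip_width: 0.571
```

```bash
python3 c.py w7
python3 - <<'E'
from h import *
f=grab("wrist"); o=monitor.get_obs(); x,y,z=o["position"]; print(np.round(o["position"],2),o["t"]); plan(451.9,379.1,z,172.17)
def g(im,h):
    im=im.copy()
    for k in range(-50,51,10):
        cv2.putText(im,str(k),(250+5*k,12),0,.35,(255,0,0)); cv2.line(im,(250+5*k,14),(250+5*k,20),(255,0,0),1)
        if abs(k)<h/2: cv2.putText(im,str(k),(0,int(5*h/2)-5*k),0,.35,(255,0,0)); cv2.line(im,(22,int(5*h/2)-5*k),(30,int(5*h/2)-5*k),(255,0,0),1)
    return im[:,:260]
a=g(rect(f,452.2,379.2,-7.83,56,100,90,5),90); b=g(rect(f,452.2,379.2,-7.83,z+2,100,90,5),90)
cv2.imwrite("pics/r3.png",np.hstack([a,b])[:,:,::-1])
E
```

```text
{'t': 9.95, 'position': [452.664, 380.254, 84.424], 'ft_force': [-0.224, 0.368, -0.363], 'ft_torque': [-0.017, -0.019, 0.03], 'grip_width': 0.57}
cap top above TCP 29.951653794889012 tilt deg x,y [ 0.25 -0.01]
25666 ((2.2397518157958984, -0.06675529479980469), (59.788387298583984, 54.026187896728516), 0.526474118232727)
[452.51 380.21  84.4 ] 10.0
t 10.0 yaw0 172.15 world d [-0.6 -1.1  0. ] tool d mm [ 0.46 -1.19 -0.  ] rotvec deg [ 0.05  0.05 -0.02]
```

View pics/r3.png

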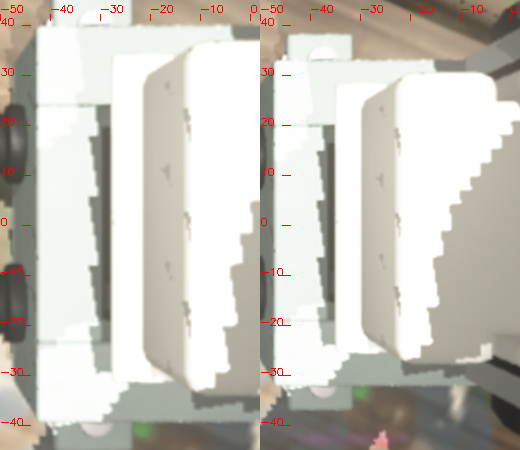

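{"op": "jog_arm", "data": {"steps": [[0.0002,-0.0012,0.002,0,0,0,0.57],[0,0,0.002,0,0,0,0.57],[0,0,0,0,0,0,0.57],[0,0,0,0,0,0,0.57]]}}

```text
t: 10.4
position: [451.5, 378.8, 79.8]
orientation: [0.068, 0.998, -0.0, -0.0]
ft_force: [-0.1, -1.2, -0.8]
grip_width: 0.573
```

Run:
```python
from h import *
for i in range(3):
    f=grab("wrist"); o=monitor.get_obs(); plan(452,379.1,80,172.17)
z=o["position"][2]; a=rect(f,452.2,379.2,-7.83,56,100,90,5)[:,:250]; b=rect(f,452.2,379.2,-7.83,z+2,100,90,5)[:,:250]
# flange / cap / deck edges along y from gray gradient, column bands
for nm,im,cols in [("deck",a,(25,55)),("deckO",a,(60,85)),("flange",b,(80,92)),("captop",rect(f,452.2,379.2,-7.83,z+28.5,100,90,5)[:,:250],(120,170))]:
    g=np.diff(cv2.GaussianBlur(im.mean(2),(1,5),0)[:,cols[0]:cols[1]].mean(1)); 
    i=np.argsort(-abs(g)); sel=[]
    for k in i:
        if all(abs(k-s)>6 for s in sel): sel.append(k)
        if len(sel)==6: break
    print(nm,[(round((225-s-1)/5,1),round(g[s])) for s in sorted(sel)])
```

```text
t 10.45 yaw0 172.16 world d [0.4 0.3 0.2] tool d mm [-0.36  0.32 -0.18] rotvec deg [ 0.    0.   -0.01]
t 10.5 yaw0 172.16 world d [0.4 0.3 0.2] tool d mm [-0.33  0.33 -0.18] rotvec deg [ 0.    0.   -0.01]
t 10.55 yaw0 172.16 world d [0.4 0.3 0.2] tool d mm [-0.32  0.3  -0.16] rotvec deg [ 0.    0.   -0.01]
deck [(np.float64(40.0), 8), (np.float64(-23.0), -3), (np.float64(-39.2), -7), (np.float64(-40.6), -5), (np.float64(-42.0), -5), (np.float64(-44.0), -4)]
deckO [(np.float64(23.6), 6), (np.float64(13.6), -3), (np.float64(1.4), -4), (np.float64(-12.6), -3), (np.float64(-24.0), 4), (np.float64(-39.4), -15)]
flange [(np.float64(38.4), 21), (np.float64(26.8), 4), (np.float64(-28.2), -13), (np.float64(-30.0), -14), (np.float64(-33.0), -4), (np.float64(-38.4), -10)]
captop [(np.float64(36.8), -4), (np.float64(27.2), -7), (np.float64(23.4), 21), (np.float64(7.2), -4), (np.float64(-22.2), 5), (np.float64(-23.6), -14)]
```

{"op": "jog_arm", "data": {"steps": [[-0.0002,0.0002,0.002,0,0,0,0.57],[0,0,0.002,0,0,0,0.57],[0,0,0.002,0,0,0,0.57],[0,0,0.002,0,0,0,0.57],[0,0,0,0,0,0,0.57]]}}

```text
t: 11.05
position: [451.6, 378.8, 71.4]
orientation: [0.068, 0.998, -0.0, -0.0]
ft_force: [0.3, -0.4, -1.0]
grip_width: 0.57
```

{"op": "jog_arm", "data": {"steps": [[0,0,0.002,0,0,0,0.57],[0,0,0.002,0,0,0,0.57],[0,0,0,0,0,0,0.57]]}}

```text
t: 11.35
position: [451.6, 378.8, 67.5]
orientation: [0.068, 0.998, -0.0, -0.0]
ft_force: [-0.5, 0.6, -1.4]
grip_width: 0.573
```

```bash
python3 c.py w8; python3 -c "
from h import *
grab('scene');plan(452,379.1,68,172.17)"
```

```text
{'t': 11.4, 'position': [451.725, 378.863, 67.639], 'ft_force': [0.105, -0.416, -0.98], 'ft_torque': [-0.012, -0.029, -0.001], 'grip_width': 0.573}
cap top above TCP 29.926768623424163 tilt deg x,y [0.25 0.  ]
25657 ((2.258451461791992, -0.03529167175292969), (59.78709030151367, 54.00166702270508), 0.2399943470954895)
t 11.45 yaw0 172.15 world d [0.2 0.2 0.3] tool d mm [-0.16  0.19 -0.27] rotvec deg [-0.01 -0.01 -0.02]
```

{"op": "jog_arm", "data": {"steps": [[0,0,0.002,0,0,0,0.57],[0,0,0.001,0,0,0,0.57],[0,0,0.001,0,0,0,0.57],[0,0,0,0,0,0,0.57]]}}

```text
t: 11.85
position: [451.8, 379.0, 63.9]
orientation: [0.068, 0.998, 0.0, -0.0]
ft_force: [-0.9, -1.0, 0.3]
grip_width: 0.567
```

{"op": "jog_arm", "data": {"steps": [[0,0,0.001,0,0,0,0.57],[0,0,0.001,0,0,0,0.57],[0,0,0,0,0,0,0.57]]}}

```text
t: 12.15
position: [451.9, 379.3, 62.5]
orientation: [0.068, 0.998, 0.0, 0.0]
ft_force: [-1.7, -0.4, 6.0]
grip_width: 0.57
```

```bash
python3 c.py w9
```

```text
{'t': 12.2, 'position': [451.905, 379.26, 62.551], 'ft_force': [-1.556, -0.022, 7.735], 'ft_torque': [-0.024, 0.333, 0.042], 'grip_width': 0.577}
cap top above TCP 30.116648309033444 tilt deg x,y [0.28 0.02]
25688 ((2.2591629028320312, -0.026515960693359375), (59.67954635620117, 53.96194076538086), 0.18246933817863464)
```

{"op": "jog_arm", "data": {"steps": [[0,0,0,0,0,0,0.7],[0,0,0,0,0,0,0.85],[0,0,0,0,0,0,0.95],[0,0,-0.01,0,0,0,0.95],[0,0,-0.02,0,0,0,0.95]]}}

```text
t: 12.7
position: [450.7, 378.1, 90.9]
orientation: [0.068, 0.998, -0.001, -0.002]
ft_force: [0.7, -0.1, -0.9]
grip_width: 0.952
```

{"op": "jog_arm", "data": {"steps": [[0,0,-0.04,0,0,0,0.95],[0,0,-0.03,0,0,0,0.95],[0,0,0,0,0,0,0.95]]}}

```text
t: 13.0
position: [454.9, 381.1, 167.4]
orientation: [0.068, 0.998, 0.003, 0.004]
ft_force: [0.2, 1.0, 0.4]
grip_width: 0.952
```

```bash
cat > d.py <<'E'
from h import *
import sys
f=grab("wrist"); o=monitor.get_obs(); plan(452,379.2,130,172.17); save(f,sys.argv[1])
p,u,v=pts(f); a=np.radians(-7.83); d=p-np.array([452.2,379.2,56]); x=d[:,0]*np.cos(a)+d[:,1]*np.sin(a); y=-d[:,0]*np.sin(a)+d[:,1]*np.cos(a)
k=(abs(x)<29)&(abs(y)<18)&(d[:,2]>20)&(d[:,2]<55); A=np.c_[x[k],y[k],np.ones(k.sum())]; s=np.linalg.lstsq(A,d[k,2],rcond=None)[0]
print("cap top above deck",np.median(d[k,2]),"tilt",np.degrees(s[:2]))
kd=(abs(x)<42)&(abs(y)>30)&(abs(y)<38)&(abs(d[:,2])<6); print("deck z",56+np.median(d[kd,2]),kd.sum())
k=(abs(x)<45)&(abs(y)<36)&(d[:,2]>25); r=cv2.minAreaRect(np.c_[x,y][k].astype(np.float32)); print("cap in bay frame",r)
E
python3 d.py w10
```

```text
t 13.05 yaw0 172.15 world d [ -1.6  -1.  -35.1] tool d mm [ 1.59 -1.36 35.04] rotvec deg [ 0.26  0.27 -0.01]
cap top above deck 38.18109366906293 tilt [0.183308   0.05598875]
deck z 55.41645093949958 2729
cap in bay frame ((-0.7392139434814453, -0.005146026611328125), (71.98930358886719, 62.83749771118164), 89.97880554199219)
```

View pics/w10.png

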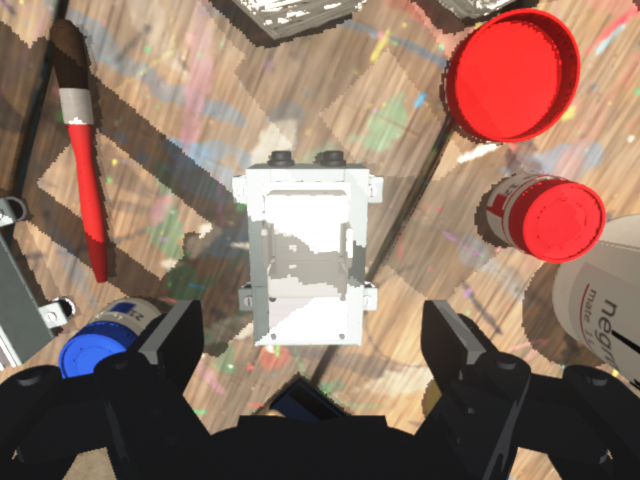

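{"op": "jog_arm", "data": {"steps": [[0,0,0.02,0,0,0,0.3],[0,0,0.02,0,0,0,0],[0,0,0,0,0,0,0],[0,0,0,0,0,0,0],[0,0,0,0,0,0,0]]}}

```text
t: 13.55
position: [452.2, 379.2, 122.2]
orientation: [0.068, 0.998, 0.0, 0.0]
ft_force: [-0.3, -0.1, 0.1]
grip_width: 0.093
```

{"op": "jog_arm", "data": {"steps": [[0,0,0,0,0,0,0],[0,0,0,0,0,0,0],[0,0,0,0,0,0,0]]}}

```text
t: 13.85
position: [452.1, 379.2, 122.4]
orientation: [0.068, 0.998, 0.0, 0.0]
ft_force: [0.3, -0.3, -0.3]
grip_width: 0.004
```

```bash
python3 -c "
from h import *
grab('scene');plan(452,379.2,98,172.17);print(monitor.get_obs()['grip_width'],monitor.get_obs()['ft_force'])"
```

```text
t 13.9 yaw0 172.15 world d [ -0.    0.1 -24.3] tool d mm [ 0.06  0.08 24.25] rotvec deg [ 0.03  0.03 -0.02]
-0.003834754957608909 [-0.60031936 -0.48119805 -0.12754954]
```

{"op": "jog_arm", "data": {"steps": [[0,0,0.008,0,0,0,0],[0,0,0.008,0,0,0,0],[0,0,0.005,0,0,0,0],[0,0,0.003,0,0,0,0],[0,0,0,0,0,0,0]]}}

```text
t: 14.4
position: [451.4, 378.6, 96.9]
orientation: [0.068, 0.998, -0.001, -0.001]
ft_force: [0.5, -1.1, 0.3]
grip_width: 0.0
```

{"op": "jog_arm", "data": {"steps": [[0,0,0.001,0,0,0,0],[0,0,0.001,0,0,0,0],[0,0,0.001,0,0,0,0],[0,0,0.001,0,0,0,0],[0,0,0,0,0,0,0]]}}

```text
t: 14.9
position: [452.1, 379.1, 94.0]
orientation: [0.068, 0.998, 0.0, 0.0]
ft_force: [-0.7, 0.3, 1.7]
grip_width: 0.002
```

{"op": "jog_arm", "data": {"steps": [[0,0,0.001,0,0,0,0],[0,0,0.001,0,0,0,0],[0,0,0,0,0,0,0]]}}

```text
t: 15.2
position: [452.2, 379.2, 92.7]
orientation: [0.068, 0.998, 0.0, 0.001]
ft_force: [-0.9, -0.9, 8.0]
grip_width: 0.003
```

{"op": "jog_arm", "data": {"steps": [[0,0,0.001,0,0,0,0],[0,0,0.001,0,0,0,0],[0,0,0,0,0,0,0]]}}

```text
t: 15.5
position: [452.4, 379.3, 91.5]
orientation: [0.068, 0.998, 0.001, 0.001]
ft_force: [-1.6, -1.6, 11.9]
grip_width: 0.004
```

{"op": "jog_arm", "data": {"steps": [[0,0,0.001,0,0,0,0],[0,0,0.001,0,0,0,0],[0,0,0,0,0,0,0]]}}

```text
t: 15.8
position: [452.8, 379.8, 89.9]
orientation: [0.068, 0.998, 0.001, 0.001]
ft_force: [-1.9, -0.6, 12.8]
grip_width: -0.002
```

{"op": "jog_arm", "data": {"steps": [[0,0,0.001,0,0,0,0],[0,0,0.001,0,0,0,0],[0,0,0,0,0,0,0]]}}

```text
t: 16.1
position: [452.9, 379.9, 88.2]
orientation: [0.068, 0.998, 0.001, 0.001]
ft_force: [-2.4, -1.9, 14.1]
grip_width: -0.001
```

{"op": "jog_arm", "data": {"steps": [[0,0,0.001,0,0,0,0],[0,0,0.001,0,0,0,0],[0,0,0,0,0,0,0]]}}

```text
t: 16.4
position: [453.0, 380.1, 86.4]
orientation: [0.068, 0.998, 0.001, 0.002]
ft_force: [-1.6, -0.8, 15.3]
grip_width: -0.001
```

{"op": "jog_arm", "data": {"steps": [[0,0,0.001,0,0,0,0],[0,0,0.001,0,0,0,0],[0,0,0,0,0,0,0]]}}

```text
t: 16.7
position: [452.9, 379.9, 84.2]
orientation: [0.068, 0.998, 0.001, 0.001]
ft_force: [-1.6, -1.4, 14.7]
grip_width: 0.002
```

{"op": "jog_arm", "data": {"steps": [[0,0,0.001,0,0,0,0],[0,0,0.0005,0,0,0,0],[0,0,0,0,0,0,0]]}}

```text
t: 17.0
position: [453.0, 379.9, 83.1]
orientation: [0.068, 0.998, 0.001, 0.002]
ft_force: [-1.9, -1.7, 16.2]
grip_width: -0.001
```

{"op": "jog_arm", "data": {"steps": [[0,0,0.0005,0,0,0,0],[0,0,0.0005,0,0,0,0],[0,0,0,0,0,0,0]]}}

```text
t: 17.3
position: [452.8, 380.1, 82.4]
orientation: [0.068, 0.998, 0.002, 0.001]
ft_force: [-3.8, -2.5, 18.0]
grip_width: -0.003
```

{"op": "jog_arm", "data": {"steps": [[0,0,0.0005,0,0,0,0],[0,0,0.0005,0,0,0,0],[0,0,0,0,0,0,0]]}}

```text
t: 17.6
position: [452.8, 380.0, 82.0]
orientation: [0.068, 0.998, 0.002, 0.002]
ft_force: [-4.0, -2.1, 22.1]
grip_width: -0.001
```

{"op": "jog_arm", "data": {"steps": [[0,0,-0.002,0,0,0,0],[0,0,-0.003,0,0,0,0],[0,0,-0.005,0,0,0,0],[0,0,-0.01,0,0,0,0],[0,0,-0.015,0,0,0,0]]}}

```text
t: 18.1
position: [450.9, 378.2, 112.8]
orientation: [0.068, 0.998, -0.001, -0.001]
ft_force: [-0.6, -0.2, -0.1]
grip_width: -0.003
```

{"op": "jog_arm", "data": {"steps": [[0,0,-0.02,0,0,0,0.3],[0,0,-0.03,0,0,0,0.8],[0,0,-0.01,0,0,0,1],[0,0,0,0,0,0,1],[0,0,0,0,0,0,1]]}}

```text
t: 18.6
position: [451.3, 378.6, 172.5]
orientation: [0.068, 0.998, -0.0, -0.0]
ft_force: [0.2, 0.0, -0.7]
grip_width: 0.85
```

```bash
python3 d.py w11
python3 - <<'E'
from h import *
f=grab("wrist")
cv2.imwrite("pics/r4.png",np.vstack([cv2.resize(f["frame"][150:370,220:400],None,fx=2.6,fy=2.6)])[:,:,::-1])
r=vision.pinpoint("wrist","cover")[:1]; print([ray(f,x["location"],57.5) for x in r])
for n in ["scene","side"]:
    g=grab(n)
    for q,z in [("ink_pot",0),("brush",0),("stapler",0),("driver_old",0),("driver_new",0)]:
        r=vision.pinpoint(n,q)[:1]; print(n,q,[ray(g,x["location"],z).round(0)[:2] for x in r])
E
```

```text
t 18.65 yaw0 172.15 world d [  1.    0.9 -41.9] tool d mm [-0.97  1.09 41.91] rotvec deg [-0.1  -0.11 -0.02]
cap top above deck 31.760450585272764 tilt [0.05105123 0.15018882]
deck z 55.45542427286415 2406
cap in bay frame ((-0.16664505004882812, 0.00141143798828125), (71.99629974365234, 62.65652847290039), 89.99881744384766)
[array([452.32240168, 378.17555682,  57.5       ])]
scene ink_pot [array([529., 221.])]
scene brush [array([388., 215.])]
scene stapler [array([ 359., -127.])]
scene driver_old [array([463., 103.])]
scene driver_new [array([476., 372.])]
side ink_pot [array([530., 217.])]
side brush [array([388., 208.])]
side stapler [array([ 357., -123.])]
side driver_old [array([465., 116.])]
side driver_new [array([476., 373.])]
```

View pics/r4.png

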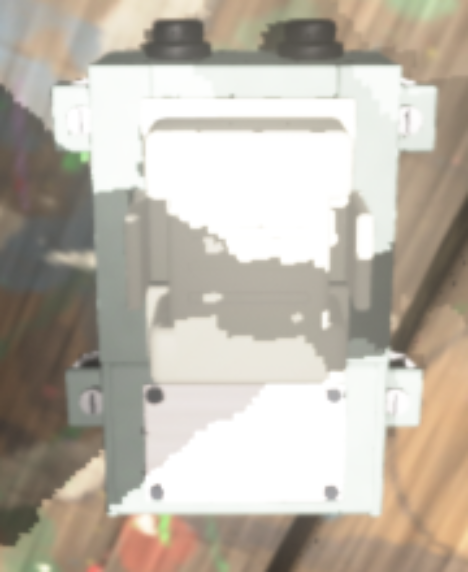

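```bash
python3 -c "
from h import *
o=monitor.get_obs();print(o['t'],o['ft_force']);print(sign_off())"
```

```text
19.35 [-0.57123559 -0.78947369  0.40809691]
the job is handed in; nothing more can be done
None
```

The cover is off the old driver and latched in the replacement driver's bay. I handed the job in at t = 19.4 s of the 64 s allowed, with the gripper clear and open above it.

- **Release:** I squeezed the tabs to about 49 mm by jaw position, since the fixed grip force would have exceeded the 50 N tab limit. The cover rose about 5 mm on the plunger by itself, and only then did I draw it straight up. Wrist readings stayed under 6 N.
- **Fitting:** I lowered it into the new bay with almost no force until it met the plunger, then let go. I pressed it home with the shut fingers, which read about 15 N through the travel and 22 N at the end, when the flange was on the deck.
- **Last checks:**
  - The cap top is 32.3 mm above the deck as measured. That matches the reading while it was hooked in the old driver, and both come out about 0.8 mm above the nominal 31.5 mm.
  - The cover is level within 0.2° and centred within 0.2 mm. Both tabs look sprung out.
- **Other things on the bench:** the stapler, brush and both drivers agree with the first readings within network scatter. The ink pot reads 5–10 mm different between looks, but the arm went nowhere near it.

No check failed. I could not read the tabs' or the plunger's joint values directly, so the latch is judged from height, force and picture.

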